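# Clear the jar and open the hopper gate

## Task

A glass jar has been left in the tray of the tumbling-media hopper, right in the way of its slide gate. With the gate still shut, lift the jar out and stand it gently and upright, wholly on the cork mat; then draw the gate out by its black grip until it meets its end stop, and leave it open. Never tip or drop the jar, and leave the pot, the dish and the tin where they are.

Things in the scene. Friction and masses are not known exactly. Their poses are not given: they have to be found in the camera images.
- hopper: Fixed steel hopper in the left half of the table. Origin: on the table, under the centre of its outlet; its -x axis is its front, where the gate comes out (roughly toward the robot). Base tray 290 (x) by 160 (y), x from -225 to +65, floor 5 mm thick, with a lip (top 19 mm above the table) at the front and both sides. Four legs carry a bin 132 wide in y, back wall upright at x = +50.
- rim_front (a point): Middle of the bin's front rim, at hopper x = -120, 250 mm above the table (bead 4 mm in radius: highest part). The front wall leans out over the gate, from x = -42 at height 94 up to this rim, so a gripper pointing straight down does not fit at the gate's grip: tilt it 30 to 45 degrees, its body leaning out to the hopper's front.
- gate (a joint): Slide gate under the bin, m: 0 = shut, grows as it is drawn out level along the hopper's -x axis, end stop at 0.090. Starts 0 to 6 mm open. Steel plate 78 wide, 5 thick, its top 83 mm above the table, front edge at hopper x = -105 when shut. No spring; 3 N of friction and slight damping (6 N s/m); stays where it is left.
- gate_grip (a point): Point inside the black upright post on the gate's front end, 20 mm below its top and 112 mm above the table; at hopper x = -90 mm minus the gate's opening, y = 0. Post 16 (hopper x) by 18 (hopper y) mm, free from 89 to 132 mm above the table, on a flat foot 26 by 34 mm. Take it by its two sides that face hopper +y and -y.
- jar: Loose closed glass jar with dark lid, round, 68 mm in diameter, 86 high, about 0.33 kg; origin at the centre of its underside, z up. Starts upright on the tray floor (5 mm above the table) in front of the gate, at hopper x about -170, y within 20 mm of the middle; the gate would strike it after 26 to 42 mm. Can be taken round the body.
- cork_mat: Square cork mat, fixed on the right part of the table, nearer or farther from the robot than the tin: 150 by 150, 6 mm thick. Origin at the centre of its underside, sides along its x and y axes. On the way from the hopper stand a turntable and a fixed clamp stand up to 230 mm high at x 0.44 to 0.57 and y -0.17 to -0.10 m from the robot's base: carry the jar round or over it.
- wax_pot: Bystander: screw-lid pot, 59 mm diameter, 40 high, loose on the table in front of the hopper's tray. Origin: centre of its underside.
- borax_dish: Bystander: clay dish with a cone in it, 84 mm diameter, 36 high, loose on the table at the right, on the robot's side of mat and tin. Origin: centre of its underside.
- findings_tin: Bystander: flat rectangular white tin, 60 by 90, 25 high, loose on the right part of the table, in line with the mat (before or behind it). Origin: centre of its underside.

How it is judged:
On the way, in this order (a step that is already met when the one before it is completed fails the run):
1. the jar stands upright on the cork mat, let go, with the gate still shut (opened less than 20 mm) (x of jar in the frame of cork_mat between -0.045 and 0.045 m and y of jar in the frame of cork_mat between -0.045 and 0.045 m and height (world z) of jar between 0.002 and 0.012 m and angle between jar's own z axis and vertical below 0.1 rad and linear speed of jar below 0.03 m/s and contact force between the fingers and jar below 0.1 N and value of joint gate below 0.02 m), for 0.2 s.
2. the gate is drawn out to its end stop (at least 82 of 90 mm) (value of joint gate above 0.082 m), for 0.2 s.
At the end, for the whole second after the job is handed in: The jar stands at rest, upright (within 0.1 rad) on the cork mat, its centre within 45 mm of the mat's centre along both sides of the mat, and the gate is at rest, drawn out to its end stop (at least 82 of 90 mm) (x of jar in the frame of cork_mat between -0.045 and 0.045 m and y of jar in the frame of cork_mat between -0.045 and 0.045 m and height (world z) of jar between 0.002 and 0.012 m and angle between jar's own z axis and vertical below 0.1 rad and linear speed of jar below 0.03 m/s and value of joint gate above 0.082 m and velocity of joint gate between -0.01 and 0.01 m/s); the robot touches nothing.
It fails at once if the jar is tipped by more than 0.5 rad (angle between jar's own z axis and vertical above 0.5 rad).
It fails at once if the jar is slammed or dropped on the mat (more than 60 N) (contact force between jar and cork_mat above 60 N).
It fails at once if the jar is let go more than 15 mm above the mat (height (world z) of jar above 0.021 m and horizontal distance between jar and cork_mat below 0.1 m and contact force between the fingers and jar below 0.1 N).
It fails at once if the wax pot, the borax dish or the findings tin is moved by more than 30 mm (distance of any of wax_pot, borax_dish, findings_tin from where it was at the start of the episode above 0.03 m).
It also fails if it takes over 70 s, if anything falls off the work surface, if the arm or the gripper's body presses on something with over 40 N, if the wrist force passes 120 N, or if a joint passes its speed limit or range.

## Robot

A 6-joint arm with a two-finger parallel gripper is mounted at the origin on a cart in front of the work surface, level with it; the furniture and walls round the work are solid. World frame = base frame: x ahead of the robot, y to its left, z up, the work surface at z = 0. Lengths are in m, angles in rad, forces in N, time in s.
With the tool pointing down it reaches from about 0.35 to 0.975 m from the base axis. Payload 4.9 kg.
Tool frame: the origin (TCP) lies midway between the tips of the shut fingers; the grasp point (between the pads) lies ctrl.grip_depth behind it (ctrl.grip_depth is the distance from the TCP to the grasp point, in m); y points along the fingers, z is the direction in which the jaws open and shut, and the axes are right-handed (so a half turn about y gives the same grasp; the last joint's range is limited). The gripper opens to 85 mm and grips with 20 to 120 N. Pads are 22 mm wide; open, the fingers measure 114 mm over their backs; the gripper's body (76 mm by 85 mm) begins 54 mm behind the grasp point. The pads swing forward as they close: fully open they stand 13 mm farther back than shut.
Start: joints at [0.992, 0.053, 1.613, -0, 1.476, -0.119], TCP at [0.277, 0.56, 0.231] pointing down, gripper open.
Joint ranges: [-3.01, 3.01], [-1.01, 2.22], [0.06, 2.58], [-1.02, 4.17], [0.09, 2.62], [-3.14, 3.14]. Speed limits (rad/s): [2.57, 2.57, 3.14, 3.14, 3.14, 3.14].

## Interface

Orientations are given as a rotation vector (axis times angle).
In Python, from station import ctrl gives the robot as it stands.
- The arm moves only by the tool jog_arm, never from a script. Its argument "moves" is a list of rows, each a list of 6 numbers: the shift along the tool's x, y, z in mm, then the turn, a rotation vector about the tool's x, y, z in rad. In form: [[x, y, z, wx, wy, wz], ...]. A call has 1 to 12 rows; each row shifts and turns the commanded pose from where the row before left it, along the tool's axes as they then stand; what a row does not reach is not made up. A row lasts 1/10 s, in which the tool goes at most 50 mm and 8.59 degrees, less where a joint would pass 70% of its speed; a pose out of reach is approached as far as the arm can. A call is refused whole if a number of a shift passes 50 or a number of a turn 0.15, either way. A call with a gripper value outside its range is refused whole. "grip" is the finger opening in mm, from 0 to 85.4, set as the call begins (left out, the last holds). The fingers move at their own pace and stop on an object; "grip_force" is the grip in N (left out, the last holds). Time passes only in rows, so rows that do not move let the fingers close. It gives the time, the measured TCP pose, the force and the opening at its end, in the units of the state.
- ctrl.get_obs(): the state, without advancing time (a new reading comes with each control period).
- ctrl.get_image(name): name is "scene" or "top" or "wrist"; returns the picture (400x640x3 uint8, red, green, blue); there is no depth.
- ctrl.camera_params(name): a dict with "fx", "fy", "cx", "cy" (pixels), "D" ([k1, k2, p1, p2, k3] as OpenCV has them; the pictures are not rectified), "pose" (4x4, takes a point from camera to world coordinates); the wrist camera has in their place "T_tool_cam" (4x4, takes a point from camera to tool coordinates, whose origin is the TCP and whose axes are the tool frame's). Camera axes: x right, y up, looking along -z (the intrinsics and any distortion apply to the point x, -y, -z); pixel columns grow to the right and rows downward; lengths in m; the calibration is good to about 2 mm. A picture is of the moment at which its call begins: read the wrist's pose just before it. camera_params takes no time and is no camera call.
- ctrl.finish_job(): hands the job in, once; it reports no verdict.
The state is a dict: "t": time; "q": joint angles; "dq": joint speeds; "effort": joint torques, N m; "tool_pos": TCP position; "tool_rot": TCP orientation; "contact_force": force on the tool from outside, world axes, zero at the start; "wrist_torque": the same for the moment, N m; "opening": finger opening in m.
Only numpy, scipy, OpenCV 4.12 (cv2) and the standard library are available. Lean on these libraries where they do the work, as an engineer would, in place of code of your own. Each camera call takes 0.05 s, during which the arm holds its last target. There are 200 camera calls.

## Working session

There is one attempt and no reset: what is moved stays moved. The work goes in short steps, Python scripts to look and compute and a tool call to move; the robot and the scene stay as the last step left them, time stands still between calls to the robot, and variables do not carry over. Pictures are saved under pics/ and viewed, about 8 in all and at most 12, crops included, and the job is handed in when it is done.

Besides the shell and the picture viewer there is one more tool, called as name(argument=value, ...) on one line, values as JSON. jog_arm: Moves the arm, as the interface text tells. Its arguments: {"type":"object","properties":{"moves":{"type":"array","items":{"type":"array","items":{"type":"number"}}},"grip":{"type":"number"},"grip_force":{"type":"number"}},"required":["moves"]}

```bash
ls; mkdir -p pics; python3 - <<'E'
from station import ctrl
import cv2,numpy as np
np.set_printoptions(precision=4,suppress=True)
print(ctrl.get_obs(), ctrl.grip_depth)
for n in ("scene","top"):
    cv2.imwrite(f"pics/{n}0.png",ctrl.get_image(n)[:,:,::-1])
for n in ("scene","top","wrist"): print(n,ctrl.camera_params(n))
E
```

```text
pics
{'t': 0.0, 'q': array([ 0.992 ,  0.0533,  1.6143, -0.    ,  1.476 , -0.119 ]), 'dq': array([-0.0015, -0.001 ,  0.0001, -0.0001,  0.0002, -0.0008]), 'effort': array([ -0.0008, -39.369 , -37.0173,  -0.0003,   0.007 ,  -0.    ]), 'tool_pos': array([0.277 , 0.5596, 0.2301]), 'tool_rot': array([-1.5425,  0.3612, -0.3601]), 'contact_force': array([ 0.4572,  0.4435, -0.3628]), 'wrist_torque': array([ 0.0112,  0.0033, -0.0111]), 'opening': 0.08566394774658603} 0.0187
scene {'fx': 500.97542448297037, 'fy': 500.97542448297037, 'cx': 318.6783696590746, 'cy': 202.0265233332638, 'D': array([-0.1338,  0.    ,  0.    ,  0.    ,  0.    ]), 'pose': array([[ 0.8462,  0.2804, -0.4532, -0.1304],
       [-0.5329,  0.4524, -0.7151, -1.0038],
       [ 0.0045,  0.8466,  0.5322,  0.9308],
       [ 0.    ,  0.    ,  0.    ,  1.    ]])}
top {'fx': 417.6139261996704, 'fy': 417.6139261996704, 'cx': 326.95503401425975, 'cy': 201.30586551597378, 'D': array([-0.0285,  0.    ,  0.    ,  0.    ,  0.    ]), 'pose': array([[ 0.0119,  0.9847, -0.1737,  0.3093],
       [-0.9976, -0.0002, -0.0697, -0.0692],
       [-0.0687,  0.1741,  0.9823,  1.3056],
       [ 0.    ,  0.    ,  0.    ,  1.    ]])}
wrist {'fx': 320.6375375677489, 'fy': 320.6375375677489, 'cx': 323.7101138342761, 'cy': 203.4629857975441, 'D': array([-0.0171,  0.    ,  0.    ,  0.    ,  0.    ]), 'T_tool_cam': array([[-0.0011, -0.9532, -0.3025, -0.0773],
       [-0.0002,  0.3025, -0.9532, -0.1421],
       [ 1.    , -0.001 , -0.0005, -0.0007],
       [ 0.    ,  0.    ,  0.    ,  1.    ]])}
```

View pics/scene0.png

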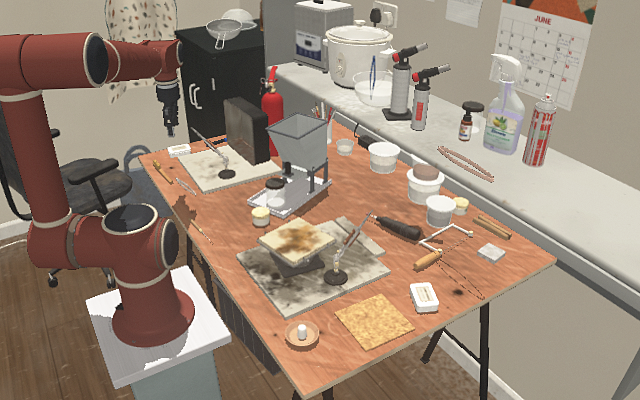

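View pics/top0.png

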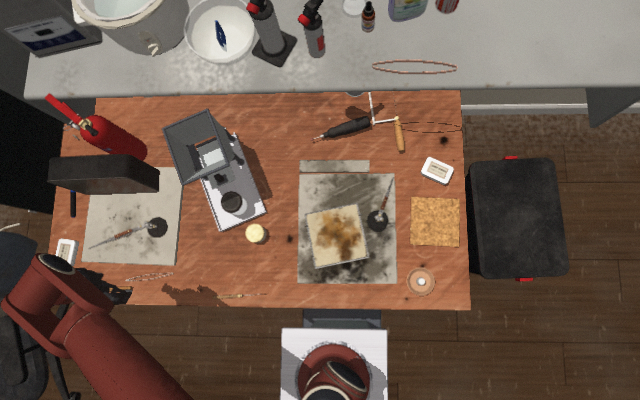

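Scene view: jar lid ~(275,183), pot (261,216), hopper bin (300,135), mat (375,320), tin (424,297), dish (302,334). Top view: lid ~(232,202), mat (435,221), tin (437,170), dish (421,281), pot (256,233), bin (197,146). Next I'll enlarge both views around the hopper.

```bash
cat > h.py <<'E'
from station import ctrl
import cv2,numpy as np
from scipy.spatial.transform import Rotation as R
np.set_printoptions(precision=4,suppress=True)
def cam(n,obs=None):
    p=ctrl.camera_params(n)
    K=np.array([[p['fx'],0,p['cx']],[0,p['fy'],p['cy']],[0,0,1]])
    if n=='wrist':
        T=np.eye(4); T[:3,:3]=R.from_rotvec(obs['tool_rot']).as_matrix(); T[:3,3]=obs['tool_pos']
        T=T@p['T_tool_cam']
    else: T=np.array(p['pose'])
    return K,np.array(p['D']),T
def rays(c,px):
    K,D,T=c
    u=cv2.undistortPoints(np.array(px,float).reshape(-1,1,2),K,D).reshape(-1,2)
    d=np.c_[u[:,0],-u[:,1],-np.ones(len(u))]@T[:3,:3].T
    return T[:3,3],d/np.linalg.norm(d,axis=1)[:,None]
def onplane(c,px,z):
    o,d=rays(c,px); return o+d*((z-o[2])/d[:,2])[:,None]
def tri(c1,p1,c2,p2):
    A=np.zeros((3,3));b=np.zeros(3);L=[]
    for c,p in((c1,p1),(c2,p2)):
        o,d=rays(c,[p]);M=np.eye(3)-np.outer(d[0],d[0]);A+=M;b+=M@o;L.append((o,M))
    X=np.linalg.solve(A,b); return X,[np.linalg.norm(M@(X-o)) for o,M in L]
def proj(c,X):
    K,D,T=c; P=(np.atleast_2d(X)-T[:3,3])@T[:3,:3]*[1,-1,-1]
    return cv2.projectPoints(P,np.zeros(3),np.zeros(3),K,D)[0].reshape(-1,2)
E
python3 - <<'E'
from h import *
a=cv2.imread('pics/scene0.png')[105:225,235:345];b=cv2.imread('pics/top0.png')[100:240,155:275]
a=cv2.resize(a,None,fx=3.6,fy=3.6,interpolation=cv2.INTER_CUBIC);b=cv2.resize(b,None,fx=3.3,fy=3.3,interpolation=cv2.INTER_CUBIC)
H=max(a.shape[0],b.shape[0]);o=np.zeros((H,a.shape[1]+b.shape[1],3),np.uint8);o[:a.shape[0],:a.shape[1]]=a;o[:b.shape[0],a.shape[1]:]=b
print(o.shape,a.shape);cv2.imwrite('pics/crop.png',o)
for n in('scene','top'):
    im=cv2.imread(f'pics/{n}0.png');hsv=cv2.cvtColor(im,cv2.COLOR_BGR2HSV)
    m=cv2.inRange(hsv,(14,90,120),(28,255,255))
    for c in sorted(cv2.findContours(m,0,2)[0],key=cv2.contourArea)[-4:]: print(n,cv2.contourArea(c),cv2.minAreaRect(c),cv2.moments(c)['m10']/cv2.moments(c)['m00'],cv2.moments(c)['m01']/cv2.moments(c)['m00'])
E
```

```text
(462, 792, 3) (432, 396, 3)
scene 192.5 ((426.63232421875, 259.2205810546875), (8.574929237365723, 29.669254302978516), 59.03623962402344) 426.1835497835498 259.5151515151515
scene 304.0 ((492.1911926269531, 227.0146942138672), (41.502655029296875, 9.775419235229492), 30.963754653930664) 491.92598684210526 226.7483552631579
scene 742.5 ((296.3475646972656, 239.1280517578125), (26.172273635864258, 42.84743881225586), 83.6598129272461) 297.32951739618403 239.46891133557799
scene 2463.0 ((374.47076416015625, 320.43658447265625), (48.82027816772461, 66.28103637695312), 65.22486877441406) 373.83082961158476 321.5178643930166
top 39.5 ((229.03501892089844, 296.060302734375), (3.1189146041870117, 24.140399932861328), 86.42366790771484) 229.72995780590713 295.9535864978903
top 162.5 ((398.3962097167969, 133.6132049560547), (32.80335998535156, 7.064393997192383), 79.3803482055664) 398.705641025641 134.85435897435897
top 1135.0 ((336.7032165527344, 232.87002563476562), (47.26826858520508, 41.06915283203125), 32.61924362182617) 337.0396475770925 231.4010279001468
top 2235.0 ((434.6565856933594, 221.42910766601562), (49.15596389770508, 47.92610549926758), 2.2025980949401855) 434.65354213273673 221.31692766592096
```

View pics/crop.png

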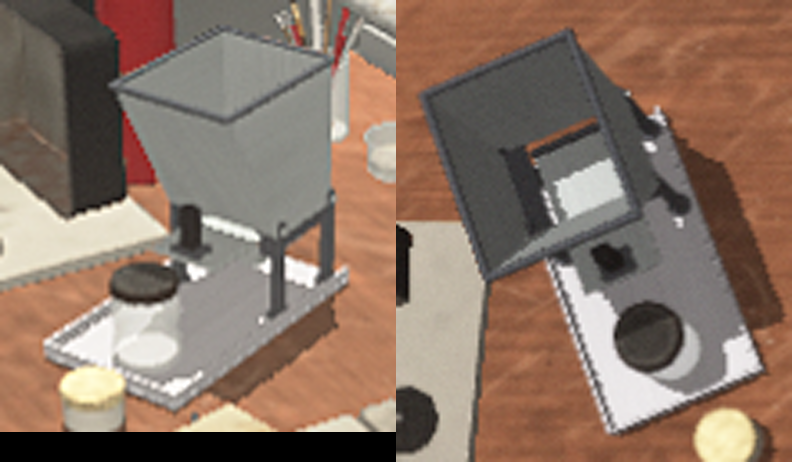

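In the crop, the bin rim corners, tray front corners, jar lid (scene-crop ~(146,277), top-crop ~(648,336)) and the black post (scene-crop (189,228)) are all clear. Now triangulating.

```bash
python3 - <<'E'
from h import *
S,T=cam('scene'),cam('top')
s=lambda u,v:(235+(u-1.3)/3.6,105+(v-1.3)/3.6); t=lambda u,v:(155+(u-397.2)/3.3,100+(v-1.2)/3.3)
P={}
for n,a,b in(('FL',(118,86),(488,278)),('FR',(226,121),(638,215)),('BL',(226,30),(424,95)),('BR',(329,60),(570,32)),
 ('trayFL',(45,345),(613,433)),('trayFR',(178,402),(764,372)),('lid',(146,277),(648,336)),('posttop',(189,207),(609,252))):
    X,e=tri(S,s(*a),T,t(*b));P[n]=X;print(n,X,np.array(e)*1000)
ff=(P['FL']+P['FR'])/2;bb=(P['BL']+P['BR'])/2
for a,b in(('FL','FR'),('BL','BR'),('FL','BL'),('FR','BR'),('trayFL','trayFR')):
    d=P[b]-P[a];print(a,b,np.linalg.norm(d),np.degrees(np.arctan2(d[1],d[0])))
print('rim mid',ff,bb,'tray mid',(P['trayFL']+P['trayFR'])/2)
for n,c in(('scene',S),('top',T)):
    im=cv2.imread(f'pics/{n}0.png');m=cv2.inRange(cv2.cvtColor(im,cv2.COLOR_BGR2HSV),(14,90,120),(28,255,255))
    k=max(cv2.findContours(m,0,2)[0],key=cv2.contourArea)
    ap=cv2.approxPolyDP(k,6,True).reshape(-1,2);print(n,ap.tolist());w=onplane(c,ap,.006);print(w, w.mean(0))
    mm=np.zeros_like(m);cv2.drawContours(mm,[k],-1,255,-1);ys,xs=np.nonzero(mm);print('centroid',onplane(c,np.c_[xs,ys],.006).mean(0), cv2.minAreaRect((onplane(c,k.reshape(-1,2),.006)[:,:2]*1000).astype(np.float32)))
E
```

```text
FL [0.5456 0.3905 0.2515] [2.9377 2.9377]
FR [0.5949 0.2707 0.251 ] [0.3635 0.3635]
BL [0.7016 0.4585 0.25  ] [2.2657 2.2657]
BR [0.7504 0.3383 0.251 ] [1.7835 1.7835]
trayFL [0.4418 0.3583 0.0197] [0.2595 0.2595]
trayFR [0.5043 0.2141 0.0141] [2.3214 2.3214]
lid [0.5242 0.3048 0.0955] [1.4526 1.4526]
posttop [0.5899 0.3321 0.139 ] [1.3799 1.3799]
FL FR 0.12952255140120209 -67.6289679511332
BL BR 0.1298097981694308 -67.88525004524367
FL BL 0.17016223151974494 23.571396657621897
FR BR 0.16957010947446005 23.479690879546016
trayFL trayFR 0.15727670539486455 -66.58785316508346
rim mid [0.5703 0.3306 0.2512] [0.726  0.3984 0.2505] tray mid [0.4731 0.2862 0.0169]
scene [[382, 294], [335, 312], [366, 351], [414, 329]]
[[ 0.5537 -0.2463  0.006 ]
 [ 0.4084 -0.2353  0.006 ]
 [ 0.3981 -0.3836  0.006 ]
 [ 0.5418 -0.3913  0.006 ]] [ 0.4755 -0.3141  0.006 ]
centroid [ 0.4734 -0.3152  0.006 ] ((475.72686767578125, -311.9126892089844), (152.1951446533203, 151.5822296142578), 87.07276916503906)
top [[411, 197], [410, 243], [458, 246], [459, 200]]
[[ 0.5528 -0.2408  0.006 ]
 [ 0.4089 -0.2345  0.006 ]
 [ 0.4005 -0.3796  0.006 ]
 [ 0.5432 -0.3886  0.006 ]] [ 0.4763 -0.3109  0.006 ]
centroid [ 0.4765 -0.3115  0.006 ] ((477.1915283203125, -311.1602783203125), (149.43643188476562, 149.09446716308594), 87.18978881835938)
```

```bash
cat >> h.py <<'E'
def pose(G,head,tilt,back=0.):
    """Tool pose: grasp point G, hopper-like heading, lean toward -heading; backed off along the fingers."""
    c,s=np.cos(head),np.sin(head);y=np.array([np.sin(tilt)*c,np.sin(tilt)*s,-np.cos(tilt)]);z=np.array([-s,c,0])
    T=np.eye(4);T[:3,:3]=np.c_[np.cross(y,z),y,z];T[:3,3]=np.array(G)+(ctrl.grip_depth-back)*y;return T
def cur():
    o=ctrl.get_obs();T=np.eye(4);T[:3,:3]=R.from_rotvec(o['tool_rot']).as_matrix();T[:3,3]=o['tool_pos'];return T
def row(T0,T1,n,fmt=True):
    D=np.linalg.inv(T0)@T1;w=R.from_matrix(D[:3,:3]).as_rotvec()/n
    S=sum(R.from_rotvec(w*k).as_matrix() for k in range(n));d=np.linalg.solve(S,D[:3,3])*1000
    print(n,'rows of',np.round(d,1).tolist()+np.round(w,4).tolist())
E
cat > hop.py <<'E'
import numpy as np
HEAD=np.radians(22.8);HX=np.array([np.cos(HEAD),np.sin(HEAD),0]);HY=np.array([-HX[1],HX[0],0])
O=np.array([.681,.377,0]);JAR=np.array([.5242,.3048,.056]);MAT=np.array([.4765,-.3115,0]);MATA=np.radians(-3.5)
E
python3 - <<'E'
from h import *; from hop import *
S,T=cam('scene'),cam('top')
print(tri(S,(261,212),T,(256,232)))
print('dish',onplane(T,[(421,281)],.036),'tin',onplane(T,[(437,170)],.025))
c=cur();print(c)
row(c,pose(JAR,HEAD,.26,.17),12);print(pose(JAR,HEAD,.26,.17))
E
```

```text
(array([0.4366, 0.2388, 0.0409]), [np.float64(0.0003613905504637549), np.float64(0.00036139055046384015)])
dish [[ 0.2946 -0.2606  0.036 ]] tin [[ 0.6347 -0.3205  0.025 ]]
[[ 0.8961 -0.001   0.4438  0.277 ]
 [-0.4438 -0.0015  0.8961  0.5596]
 [-0.0002 -1.     -0.0018  0.2302]
 [ 0.      0.      0.      1.    ]]
12 rows of [19.3, 4.3, -22.0, 0.0094, -0.071, -0.0204]
[[ 0.8909  0.237  -0.3875  0.4883]
 [ 0.3745  0.0996  0.9219  0.2897]
 [ 0.2571 -0.9664  0.      0.2022]
 [ 0.      0.      0.      1.    ]]
```

jog_arm(moves=[[19.3, 4.3, -22, 0.0094, -0.071, -0.0204], [19.3, 4.3, -22, 0.0094, -0.071, -0.0204], [19.3, 4.3, -22, 0.0094, -0.071, -0.0204], [19.3, 4.3, -22, 0.0094, -0.071, -0.0204], [19.3, 4.3, -22, 0.0094, -0.071, -0.0204], [19.3, 4.3, -22, 0.0094, -0.071, -0.0204], [19.3, 4.3, -22, 0.0094, -0.071, -0.0204], [19.3, 4.3, -22, 0.0094, -0.071, -0.0204], [19.3, 4.3, -22, 0.0094, -0.071, -0.0204], [19.3, 4.3, -22, 0.0094, -0.071, -0.0204], [19.3, 4.3, -22, 0.0094, -0.071, -0.0204], [19.3, 4.3, -22, 0.0094, -0.071, -0.0204]], grip=85, grip_force=40)

```text
t: 1.3
tool_pos: [0.4885, 0.2892, 0.2021]
tool_rot: [-1.486, -0.51, 0.109]
contact_force: [-0.3, 1.0, -0.4]
opening: 0.0847
```

jog_arm(moves=[[0, 0, 0, 0, 0, 0], [0, 0, 0, 0, 0, 0]])

```text
t: 1.5
tool_pos: [0.4879, 0.2897, 0.2021]
tool_rot: [-1.487, -0.505, 0.106]
contact_force: [-0.1, 0.7, 0.5]
opening: 0.085
```

```bash
python3 - <<'E'
from h import *; from hop import *
o=ctrl.get_obs();im=ctrl.get_image('wrist');cv2.imwrite('pics/w1.png',im[:,:,::-1]);np.save('w1.npy',np.r_[o['tool_pos'],o['tool_rot']])
W=cam('wrist',o);print(o['tool_pos'],o['contact_force']);row(cur(),pose(JAR,HEAD,.26,.17),1)
print('pred lid',proj(W,[JAR[0],JAR[1],.091]),'post',proj(W,O-.09*HX+[0,0,.132]))
E
```

```text
[0.4879 0.2897 0.2021] [-0.1437  0.7168  0.4739]
1 rows of [0.5, 0.1, -0.7, -0.0009, -0.0017, 0.0001]
pred lid [[323.9233 208.9962]] post [[330.6791 312.1099]]
```

View pics/w1.png

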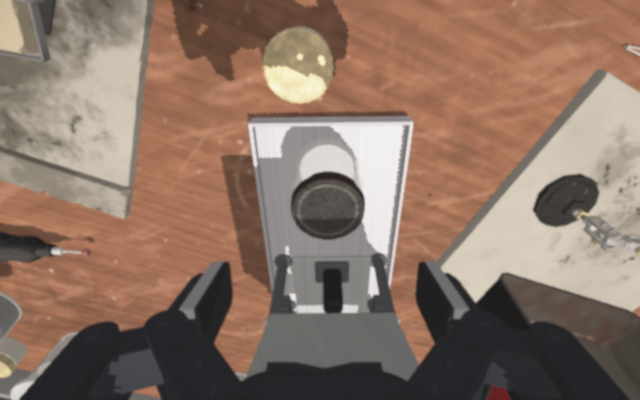

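Wrist view: lid centre ~(328,206), post at x≈332 from row 268 (its top front edge) to 310, pot at (298,65); tray straight in the picture. I'll refine the jar from the lid circle with a second wrist view lower down.

```bash
cat >> h.py <<'E'
def lidfit(im,c,guess,z):
    g=cv2.cvtColor(im,cv2.COLOR_RGB2GRAY);m=cv2.inRange(g,0,72);u,v=proj(c,guess)[0];n=np.zeros_like(m)
    cv2.circle(n,(int(u),int(v)),60,255,-1);k=max(cv2.findContours(cv2.bitwise_and(m,n),0,1)[0],key=cv2.contourArea)
    w=onplane(c,cv2.convexHull(k).reshape(-1,2),z)
    e=cv2.fitEllipse(cv2.convexHull(k));return e,onplane(c,[e[0]],z)[0],cv2.minEnclosingCircle((w[:,:2]*1000).astype(np.float32))
E
python3 - <<'E'
from h import *; from hop import *
v=np.load('w1.npy');W=cam('wrist',dict(tool_pos=v[:3],tool_rot=v[3:]));im=cv2.imread('pics/w1.png')[:,:,::-1].copy()
print(lidfit(im,W,[.5242,.3048,.091],.091))
# tray side lips: bright/red transition rows -> hopper heading
px=[(249,119),(412,119),(267,268),(397,268)]
w=onplane(W,px,.019);print(w)
for X in w: d=X-O;print(d@HX,d@HY)
w=onplane(W,[(324,310),(341,310)],.132);print('post top far edge', [((X-O)@HX,(X-O)@HY) for X in w])
w=onplane(W,[(323,269),(341,269)],.132);print('post top?', [((X-O)@HX,(X-O)@HY) for X in w])
E
```

```text
(((327.1568908691406, 223.36932373046875), (27.8728084564209, 65.44316101074219), 91.19840240478516), array([0.5371, 0.3133, 0.091 ]), ((531.4002685546875, 311.2742614746094), 28.320100784301758))
[[0.5007 0.2177 0.019 ]
 [0.4408 0.3612 0.019 ]
 [0.6793 0.2912 0.019 ]
 [0.6155 0.4445 0.019 ]]
-0.22788066212028166 -0.07695812122640452
-0.22758015742758242 0.07847386806610898
-0.03476826276727198 -0.07843926407998687
-0.03418520437247617 0.08759575907171226
post top far edge [(np.float64(-0.09285048063846232), np.float64(-0.005919752581051583)), (np.float64(-0.09278723930834597), np.float64(0.009075448737569625))]
post top? [(np.float64(-0.14225162243016207), np.float64(-0.006664852014610353)), (np.float64(-0.14220098207540077), np.float64(0.0077013758368371585))]
```

jog_arm(moves=[[0, 25, 0, 0, 0, 0], [0, 25, 0, 0, 0, 0], [0, 0, 0, 0, 0, 0], [0, 0, 0, 0, 0, 0]])

```text
t: 1.95
tool_pos: [0.4991, 0.2958, 0.1541]
tool_rot: [-1.487, -0.508, 0.109]
contact_force: [-0.5, -0.4, 0.1]
opening: 0.0849
```

```bash
python3 - <<'E'
from h import *; from hop import *
v=np.load('w1.npy');W1=cam('wrist',dict(tool_pos=v[:3],tool_rot=v[3:]));e1=lidfit(cv2.imread('pics/w1.png')[:,:,::-1].copy(),W1,[.5242,.3048,.091],.091)[0]
o=ctrl.get_obs();im=ctrl.get_image('wrist');cv2.imwrite('pics/w2.png',im[:,:,::-1])
W=cam('wrist',o);r=lidfit(im,W,[.5242,.3048,.091],.091);print(r)
print(tri(W1,e1[0],W,r[0][0]), tri(cam('top'),(155+(648-397.2)/3.3,100+(336-1.2)/3.3),W,r[0][0]))
E
```

```text
(((326.05609130859375, 240.42906188964844), (48.33203887939453, 77.46707916259766), 90.6951675415039), array([0.5305, 0.3105, 0.091 ]), ((531.2520751953125, 311.30224609375), 28.586273193359375))
(array([0.5937, 0.3383, 0.0061]), [np.float64(7.473916113177203e-05), np.float64(7.473916113183547e-05)]) (array([0.5218, 0.3051, 0.1023]), [np.float64(0.0016615498778547902), np.float64(0.001661549877854828)])
```

```bash
python3 - <<'E'
from h import *; from hop import *
for n in('w1','w2'):
    g=cv2.imread(f'pics/{n}.png',0);print(n,'col327',g[150:300:4,327].tolist());r=206 if n=='w1' else 225
    print('row',r,g[r,260:400:4].tolist())
E
```

```text
w1 col327 [218, 215, 218, 218, 218, 200, 35, 49, 77, 119, 83, 80, 79, 83, 82, 83, 80, 71, 49, 49, 49, 69, 58, 141, 141, 141, 140, 131, 74, 71, 29, 28, 28, 28, 32, 33, 30, 29]
row 206 [127, 118, 143, 141, 143, 142, 145, 144, 65, 82, 95, 80, 79, 76, 82, 82, 85, 83, 85, 83, 79, 80, 81, 79, 114, 75, 147, 236, 234, 237, 236, 236, 236, 228, 121]
w2 col327 [160, 221, 222, 220, 219, 221, 221, 222, 221, 172, 34, 35, 79, 93, 99, 83, 83, 84, 83, 88, 82, 82, 86, 70, 48, 48, 51, 59, 57, 99, 144, 144, 143, 138, 140, 78, 73, 51]
row 225 [147, 144, 147, 145, 149, 146, 56, 75, 110, 84, 83, 71, 77, 76, 82, 82, 84, 88, 89, 86, 84, 82, 83, 81, 73, 99, 74, 79, 217, 237, 236, 237, 237, 237, 238]
```

View pics/w2.png

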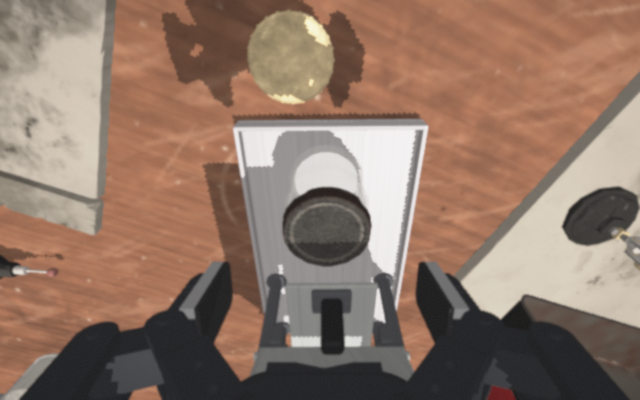

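Second wrist view: lid spans x 284–371 with its top face about rows 197–265, post at x≈332. Refit with a higher threshold.

```bash
sed -i 's/inRange(g,0,72)/inRange(g,0,122)/' h.py; python3 - <<'E'
from h import *; from hop import *
v=np.load('w1.npy');W1=cam('wrist',dict(tool_pos=v[:3],tool_rot=v[3:]));o=ctrl.get_obs();W2=cam('wrist',o)
E=[]
for n,W in(('w1',W1),('w2',W2)):
    r=lidfit(cv2.imread(f'pics/{n}.png')[:,:,::-1].copy(),W,[.5242,.3048,.091],.091);E.append(r[0][0]);print(r)
c1,c2=(328,210),(327.5,231)
print(tri(W1,c1,W2,c2),onplane(W1,[c1],.091),onplane(W2,[c2],.091))
X=onplane(W2,[(284,228),(371,228)],.089);print('dia',np.linalg.norm(X[1]-X[0]),X.mean(0))
E
```

```text
(((326.97039794921875, 205.75051879882812), (68.40011596679688, 74.89867401123047), 92.16947937011719), array([0.5202, 0.3059, 0.091 ]), ((521.8923950195312, 307.43121337890625), 34.52009201049805))
(((325.906982421875, 226.6647491455078), (80.20040893554688, 90.07478332519531), 91.23251342773438), array([0.521 , 0.3062, 0.091 ]), ((523.345703125, 307.90313720703125), 35.214576721191406))
(array([0.5214, 0.3075, 0.0948]), [np.float64(9.957401740514473e-05), np.float64(9.957401740524496e-05)]) [[0.5238 0.3084 0.091 ]] [[0.5241 0.3088 0.091 ]]
dia 0.062221941051374546 [0.523  0.3083 0.089 ]
```

Jar centre (0.523, 0.3075), lid top at about 0.09–0.095 m (the text gives 0.091). Moving in to grasp.

```bash
sed -i 's/JAR=np.array(\[.5242,.3048,.056\])/JAR=np.array([.523,.3075,.056])/' hop.py; python3 - <<'E'
from h import *; from hop import *
row(cur(),pose(JAR,HEAD,.26,.12),1); row(pose(JAR,HEAD,.26,.12),pose(JAR,HEAD,.26,0),8)
E
```

```text
1 rows of [-0.6, 1.4, 1.6, -0.001, 0.0, 0.0023]
8 rows of [0.0, 15.0, 0.0, 0.0, -0.0, -0.0]
```

jog_arm(moves=[[-0.6, 1.4, 1.6, 0, 0, 0], [0, 15, 0, 0, 0, 0], [0, 15, 0, 0, 0, 0], [0, 15, 0, 0, 0, 0], [0, 15, 0, 0, 0, 0], [0, 15, 0, 0, 0, 0], [0, 15, 0, 0, 0, 0], [0, 15, 0, 0, 0, 0], [0, 15, 0, 0, 0, 0], [0, 0, 0, 0, 0, 0]])

```text
t: 3.0
tool_pos: [0.5263, 0.308, 0.0336]
tool_rot: [-1.488, -0.504, 0.111]
contact_force: [-1.0, -0.0, -0.7]
opening: 0.0851
```

jog_arm(moves=[[0, 0, 0, 0, 0, 0], [0, 0, 0, 0, 0, 0], [0, 0, 0, 0, 0, 0], [0, 0, 0, 0, 0, 0], [0, 0, 0, 0, 0, 0], [0, 0, 0, 0, 0, 0], [0, 0, 0, 0, 0, 0], [0, 0, 0, 0, 0, 0]], grip=55, grip_force=40)

```text
t: 3.8
tool_pos: [0.5282, 0.309, 0.0378]
tool_rot: [-1.486, -0.509, 0.106]
contact_force: [-1.5, -0.9, 5.0]
opening: 0.065
```

jog_arm(moves=[[0, 0, 0, 0, 0, 0], [0, 0, 0, 0, 0, 0], [0, -8, 0, 0, 0, 0], [0, -8, 0, 0, 0, 0], [0, -8, 0, 0, 0, 0], [0, 0, 0, 0, 0, 0], [0, 0, 0, 0, 0, 0]])

```text
t: 4.5
tool_pos: [0.522, 0.3063, 0.0604]
tool_rot: [-1.486, -0.508, 0.107]
contact_force: [1.4, 0.1, -4.0]
opening: 0.065
```

```bash
python3 - <<'E'
from h import *; from hop import *
o=ctrl.get_obs();print(o['tool_pos'],o['tool_rot'],o['opening'],o['contact_force'])
cv2.imwrite('pics/w3.png',ctrl.get_image('wrist')[:,:,::-1]);cv2.imwrite('pics/s3.png',ctrl.get_image('scene')[:,:,::-1])
a=cv2.imread('pics/s3.png')[120:230,220:350];b=cv2.imread('pics/w3.png')
cv2.imwrite('pics/c3.png',np.vstack([cv2.resize(a,(400,338),interpolation=3),cv2.resize(b,(400,250))]))
E
```

```text
[0.522  0.3063 0.0604] [-1.4864 -0.5083  0.1065] 0.06500932852368328 [ 1.3959  0.1212 -4.0042]
```

View pics/c3.png

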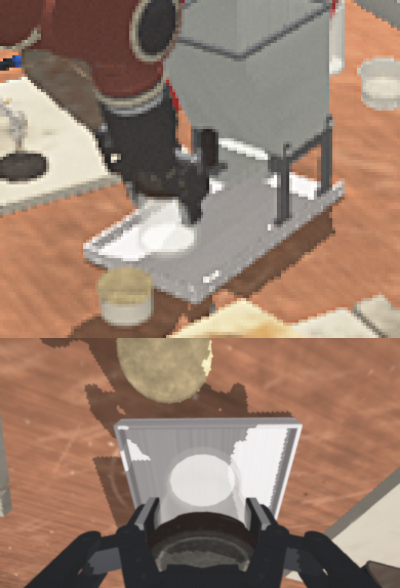

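Jar is held (opening 65 mm, about -4 N load), hanging upright over the tray. Retreating up along the fingers.

jog_arm(moves=[[0, -15, 0, 0, 0, 0], [0, -25, 0, 0, 0, 0], [0, -25, 0, 0, 0, 0], [0, -25, 0, 0, 0, 0], [0, -25, 0, 0, 0, 0], [0, -25, 0, 0, 0, 0], [0, -25, 0, 0, 0, 0], [0, -25, 0, 0, 0, 0], [0, -25, 0, 0, 0, 0], [0, -25, 0, 0, 0, 0], [0, -15, 0, 0, 0, 0], [0, 0, 0, 0, 0, 0]])

```text
t: 5.8
tool_pos: [0.4621, 0.281, 0.3094]
tool_rot: [-1.485, -0.512, 0.103]
contact_force: [-0.2, -0.4, -3.1]
opening: 0.065
```

```bash
python3 - <<'E'
from h import *; from hop import *
H2=np.radians(-33);c=cur();print(c[:3,3])
t=pose([MAT[0]-.03,MAT[1]+.02,.325],H2,.26);print(t[:3,3]);row(c,t,24)
# path check
D=np.linalg.inv(c)@t;n=24;w=R.from_matrix(D[:3,:3]).as_rotvec()/n;S=sum(R.from_rotvec(w*k).as_matrix() for k in range(n))
M=np.eye(4);M[:3,:3]=R.from_rotvec(w).as_matrix();M[:3,3]=np.linalg.solve(S,D[:3,3]);x=c
for i in range(24):
    x=x@M
    if i%3==2: print(x[:3,3])
E
```

```text
[0.4621 0.281  0.3094]
[ 0.4505 -0.2941  0.3069]
24 rows of [1.2, 0.4, -24.9, -0.0106, 0.0392, 0.0002]
[0.4916 0.2123 0.3091]
[0.5126 0.1405 0.3088]
[0.5247 0.0667 0.3085]
[ 0.5277 -0.008   0.3081]
[ 0.5217 -0.0825  0.3078]
[ 0.5066 -0.1558  0.3075]
[ 0.4828 -0.2267  0.3072]
[ 0.4505 -0.2941  0.3069]
```

jog_arm(moves=[[1.2, 0.4, -24.9, -0.0106, 0.0392, 0], [1.2, 0.4, -24.9, -0.0106, 0.0392, 0], [1.2, 0.4, -24.9, -0.0106, 0.0392, 0], [1.2, 0.4, -24.9, -0.0106, 0.0392, 0], [1.2, 0.4, -24.9, -0.0106, 0.0392, 0], [1.2, 0.4, -24.9, -0.0106, 0.0392, 0], [1.2, 0.4, -24.9, -0.0106, 0.0392, 0], [1.2, 0.4, -24.9, -0.0106, 0.0392, 0], [1.2, 0.4, -24.9, -0.0106, 0.0392, 0], [1.2, 0.4, -24.9, -0.0106, 0.0392, 0], [1.2, 0.4, -24.9, -0.0106, 0.0392, 0], [1.2, 0.4, -24.9, -0.0106, 0.0392, 0]])

```text
t: 7.0
tool_pos: [0.5269, -0.0092, 0.3029]
tool_rot: [-1.572, -0.131, -0.274]
contact_force: [0.7, -0.5, -4.2]
opening: 0.0649
```

jog_arm(moves=[[1.2, 0.4, -24.9, -0.0106, 0.0392, 0], [1.2, 0.4, -24.9, -0.0106, 0.0392, 0], [1.2, 0.4, -24.9, -0.0106, 0.0392, 0], [1.2, 0.4, -24.9, -0.0106, 0.0392, 0], [1.2, 0.4, -24.9, -0.0106, 0.0392, 0], [1.2, 0.4, -24.9, -0.0106, 0.0392, 0], [1.2, 0.4, -24.9, -0.0106, 0.0392, 0], [1.2, 0.4, -24.9, -0.0106, 0.0392, 0], [1.2, 0.4, -24.9, -0.0106, 0.0392, 0], [1.2, 0.4, -24.9, -0.0106, 0.0392, 0], [1.2, 0.4, -24.9, -0.0106, 0.0392, 0], [0.6, 0.2, -12, -0.005, 0.02, 0]])

```text
t: 8.2
tool_pos: [0.4553, -0.284, 0.3025]
tool_rot: [-1.59, 0.242, -0.639]
contact_force: [0.1, -0.0, -3.8]
opening: 0.0645
```

jog_arm(moves=[[0, 0, 0, 0, 0, 0], [0, 0, 0, 0, 0, 0]])

```text
t: 8.4
tool_pos: [0.4565, -0.2823, 0.304]
tool_rot: [-1.59, 0.237, -0.638]
contact_force: [1.0, 0.3, -3.6]
opening: 0.0651
```

```bash
python3 - <<'E'
from h import *; from hop import *
H2=np.radians(-33);c=cur();print(c[:3,3],ctrl.get_obs()['contact_force'])
# jar axis sits at grasp point used at pick; jar bottom = TCP z - .0328
t=pose([*MAT[:2],.069+.03-.01],H2,.26);print(t[:3,3]);row(c,t,14)
im=ctrl.get_image('wrist');cv2.imwrite('pics/w4.png',im[:,:,::-1]);cv2.imwrite('pics/s4.png',ctrl.get_image('scene')[:,:,::-1])
E
```

```text
[ 0.4565 -0.2823  0.304 ] [ 0.9616  0.3042 -3.5977]
[ 0.4805 -0.3141  0.0709]
14 rows of [-1.7, 16.8, -1.0, -0.0003, 0.0013, 0.0]
```

View pics/w4.png

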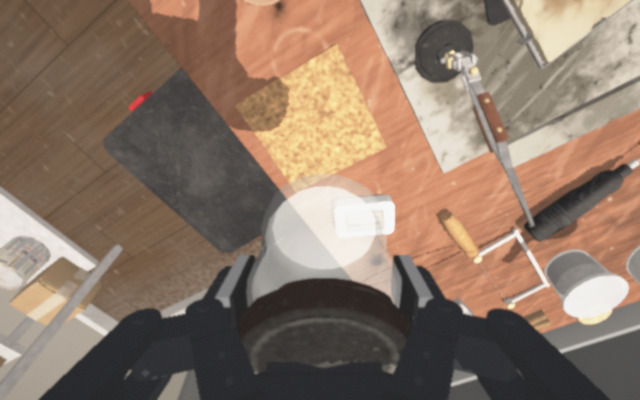

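The wrist view shows the jar still well seated between the pads; the mat (around (315,120)) is clear and the tin is at (364,216). Lowering.

jog_arm(moves=[[-1.7, 19.6, -1.2, 0, 0.0015, 0], [-1.7, 19.6, -1.2, 0, 0.0015, 0], [-1.7, 19.6, -1.2, 0, 0.0015, 0], [-1.7, 19.6, -1.2, 0, 0.0015, 0], [-1.7, 19.6, -1.2, 0, 0.0015, 0], [-1.7, 19.6, -1.2, 0, 0.0015, 0], [-2, 19.6, -1.2, 0, 0.0015, 0], [-2, 19.6, -1.2, 0, 0.0015, 0], [-2, 19.6, -1.2, 0, 0.0015, 0], [-2, 19.6, -1.2, 0, 0.0015, 0], [-2, 19.6, -1.2, 0, 0.0015, 0], [-2, 19.6, -1.2, 0, 0.0015, 0]])

```text
t: 9.7
tool_pos: [0.483, -0.3152, 0.0715]
tool_rot: [-1.586, 0.248, -0.654]
contact_force: [-0.7, 0.1, -3.3]
opening: 0.0646
```

jog_arm(moves=[[0, 0, 0, 0, 0, 0], [0, 0, 0, 0, 0, 0]])

```text
t: 9.9
tool_pos: [0.4825, -0.3153, 0.0721]
tool_rot: [-1.586, 0.25, -0.653]
contact_force: [-0.5, -0.2, -2.1]
opening: 0.0642
```

```bash
python3 - <<'E'
from h import *; from hop import *
H2=np.radians(-33);c=cur();print(c[:3,3],c[:3,1],ctrl.get_obs()['contact_force'])
t=pose([*MAT[:2],.0568],H2,.26);print(t[:3,3]);row(c,t,1)
cv2.imwrite('pics/s5.png',ctrl.get_image('scene')[:,:,::-1]);cv2.imwrite('pics/t5.png',ctrl.get_image('top')[:,:,::-1])
a=cv2.imread('pics/s5.png')[240:370,270:450];b=cv2.imread('pics/t5.png')[130:310,380:490]
cv2.imwrite('pics/c5.png',np.hstack([cv2.resize(a,(498,360),interpolation=3),cv2.resize(b,(220,360),interpolation=3)]))
E
```

```text
[ 0.4825 -0.3153  0.0721] [ 0.2189 -0.1373 -0.966 ] [-0.5044 -0.1986 -2.1272]
[ 0.4805 -0.3141  0.0387]
1 rows of [-10.8, 31.6, -0.2, -0.0041, 0.0014, 0.0013]
```

View pics/c5.png

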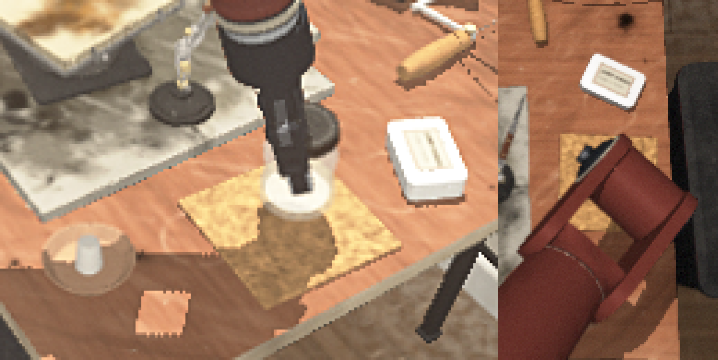

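The jar is over the mat, but its lid looks offset from its base in this view. I'll compare with projected circles of an upright jar before setting it down.

```bash
python3 - <<'E'
from h import *; from hop import *
S=cam('scene');o=ctrl.get_obs();W=cam('wrist',o);c=cur();G=c[:3,3]-ctrl.grip_depth*c[:3,1];b=c[2,3]-.0328
a=np.linspace(0,2*np.pi,60)
def circ(z,r): return np.c_[G[0]+r*np.cos(a),G[1]+r*np.sin(a),0*a+z]
im=cv2.resize(cv2.imread('pics/s5.png')[250:340,330:430],None,fx=5,fy=5,interpolation=3)
wi=ctrl.get_image('wrist')[:,:,::-1].copy()
for z,r,col in((b,.034,(0,0,255)),(b+.086,.031,(0,255,0))):
    cv2.polylines(im,[((proj(S,circ(z,r))-[330,250])*5+2).astype(int)],True,col,1)
    cv2.polylines(wi,[proj(W,circ(z,r)).astype(int)],True,col,1)
print(G,b);out=np.vstack([im[:,:],np.zeros((0,500,3),np.uint8)])
wi=wi[100:400,190:470];wi=cv2.resize(wi,(300,321));wi=np.vstack([wi,np.zeros((450-321,300,3),np.uint8)])
cv2.imwrite('pics/c6.png',np.hstack([im,wi]))
E
```

```text
[ 0.4791 -0.3136  0.0918] 0.04092284032837883
```

View pics/c6.png

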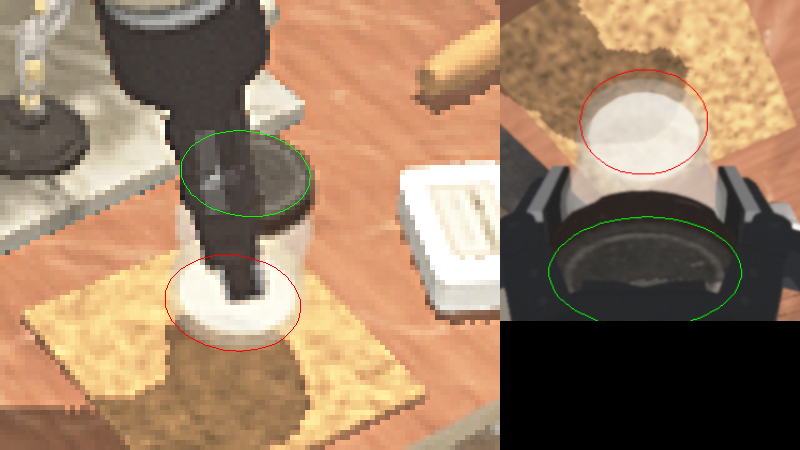

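The overlay agrees: the jar is upright in the grip, with its underside at about 0.041 m and 3 mm from the mat centre. Lowering straight down.

jog_arm(moves=[[-1.8, 4.9, 0, 0, 0, 0], [-1.8, 4.9, 0, 0, 0, 0], [-1.8, 4.9, 0, 0, 0, 0], [-1.5, 4.9, 0, 0, 0, 0], [-1.3, 4.9, 0, 0, 0, 0], [-0.8, 2.9, 0, 0, 0, 0], [0, 0, 0, 0, 0, 0], [0, 0, 0, 0, 0, 0]])

```text
t: 10.85
tool_pos: [0.481, -0.3151, 0.0432]
tool_rot: [-1.586, 0.25, -0.654]
contact_force: [0.6, 0.1, -3.4]
opening: 0.0648
```

jog_arm(moves=[[-0.3, 1, 0, 0, 0, 0], [-0.3, 1, 0, 0, 0, 0], [-0.3, 1, 0, 0, 0, 0], [0, 0, 0, 0, 0, 0]])

```text
t: 11.25
tool_pos: [0.4807, -0.3149, 0.04]
tool_rot: [-1.586, 0.25, -0.654]
contact_force: [0.3, 0.4, -3.7]
opening: 0.0645
```

Underside at about 7 mm by reckoning and no contact yet; 1 mm steps from here.

jog_arm(moves=[[-0.3, 1, 0, 0, 0, 0], [0, 0, 0, 0, 0, 0]])

```text
t: 11.45
tool_pos: [0.4807, -0.3149, 0.0389]
tool_rot: [-1.586, 0.25, -0.654]
contact_force: [0.1, -0.8, -4.1]
opening: 0.0649
```

jog_arm(moves=[[-0.3, 1, 0, 0, 0, 0], [0, 0, 0, 0, 0, 0]])

```text
t: 11.65
tool_pos: [0.4812, -0.3152, 0.0388]
tool_rot: [-1.586, 0.249, -0.655]
contact_force: [-1.0, 1.2, 1.8]
opening: 0.0647
```

Touched down (force went from -4 to +1.8 N). Releasing.

jog_arm(moves=[[0, 0, 0, 0, 0, 0], [0, 0, 0, 0, 0, 0], [0, 0, 0, 0, 0, 0], [0, 0, 0, 0, 0, 0], [0, 0, 0, 0, 0, 0], [0, 0, 0, 0, 0, 0], [0, 0, 0, 0, 0, 0], [0, 0, 0, 0, 0, 0], [0, 0, 0, 0, 0, 0]], grip=85)

```text
t: 12.55
tool_pos: [0.4808, -0.3149, 0.038]
tool_rot: [-1.586, 0.25, -0.654]
contact_force: [-0.3, 0.9, -1.0]
opening: 0.0851
```

jog_arm(moves=[[0, -10, 0, 0, 0, 0], [0, -20, 0, 0, 0, 0], [0, -30, 0, 0, 0, 0], [0, -30, 0, 0, 0, 0], [0, -30, 0, 0, 0, 0], [0, -30, 0, 0, 0, 0], [0, -30, 0, 0, 0, 0], [0, -30, 0, 0, 0, 0], [0, -30, 0, 0, 0, 0], [0, -30, 0, 0, 0, 0], [0, 0, 0, 0, 0, 0], [0, 0, 0, 0, 0, 0]])

```text
t: 13.75
tool_pos: [0.4217, -0.2778, 0.3002]
tool_rot: [-1.587, 0.248, -0.656]
contact_force: [0.6, 0.4, 0.0]
opening: 0.0848
```

```bash
python3 - <<'E'
from h import *; from hop import *
o=ctrl.get_obs();W=cam('wrist',o);im=ctrl.get_image('wrist');cv2.imwrite('pics/w7.png',im[:,:,::-1]);print(o['tool_pos'])
r=lidfit(im,W,[*MAT[:2],.092],.092);print(r)
m=cv2.inRange(cv2.cvtColor(im,cv2.COLOR_RGB2HSV),(14,90,100),(28,255,255));k=max(cv2.findContours(m,0,2)[0],key=cv2.contourArea)
print('mat',cv2.minAreaRect((onplane(W,k.reshape(-1,2),.006)[:,:2]*1000).astype(np.float32)))
# gate grip pose, tilt 40deg, heading HEAD
tl=np.radians(38);G=O-.093*HX+[0,0,.112]
t=pose(G,HEAD,tl,.15);c=cur()
up=pose([.44,-.27,.36],np.radians(-33),.4);row(c,up,4)
mid=pose([.44,.12,.36],np.radians(10),tl)
print(c[:3,3],up[:3,3],mid[:3,3],t[:3,3],pose(G,HEAD,tl)[:3,3])
row(c,mid,20);row(mid,t,12)
E
```

```text
[ 0.4217 -0.2778  0.3002]
(((322.28228759765625, 177.93873596191406), (50.663536071777344, 59.71621322631836), 105.0592269897461), array([ 0.4733, -0.313 ,  0.092 ]), ((474.01776123046875, -316.67974853515625), 36.378562927246094))
mat ((378.74212646484375, -597.9904174804688), (376.8806457519531, 323.7806701660156), 89.46822357177734)
4 rows of [7.9, -9.1, 4.1, -0.0009, 0.0, -0.0346]
[ 0.4214 -0.2774  0.2984] [ 0.4461 -0.274   0.3428] [0.4513 0.122  0.3453] [0.5207 0.3096 0.2155] [0.6059 0.3454 0.0973]
20 rows of [-1.9, -2.9, 20.4, 0.0167, -0.0338, -0.0191]
12 rows of [1.1, 14.6, 13.5, 0.0115, -0.0147, -0.0]
```

View pics/w7.png

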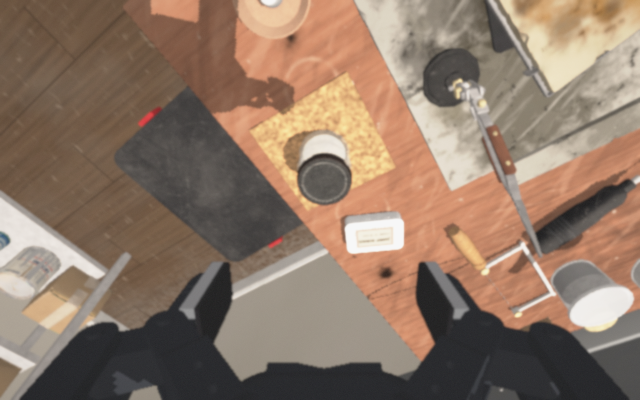

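Jar stands upright near the mat centre; lid at (325,178), tin and dish undisturbed. Now to the gate.

jog_arm(moves=[[-1.9, -2.9, 20.4, 0.0167, -0.0338, -0.0191], [-1.9, -2.9, 20.4, 0.0167, -0.0338, -0.0191], [-1.9, -2.9, 20.4, 0.0167, -0.0338, -0.0191], [-1.9, -2.9, 20.4, 0.0167, -0.0338, -0.0191], [-1.9, -2.9, 20.4, 0.0167, -0.0338, -0.0191], [-1.9, -2.9, 20.4, 0.0167, -0.0338, -0.0191], [-1.9, -2.9, 20.4, 0.0167, -0.0338, -0.0191], [-1.9, -2.9, 20.4, 0.0167, -0.0338, -0.0191], [-1.9, -2.9, 20.4, 0.0167, -0.0338, -0.0191], [-1.9, -2.9, 20.4, 0.0167, -0.0338, -0.0191]], grip=50)

```text
t: 14.8
tool_pos: [0.4758, -0.0801, 0.3223]
tool_rot: [-1.54, -0.203, -0.523]
contact_force: [1.0, -0.3, -0.0]
opening: 0.0497
```

jog_arm(moves=[[-1.9, -2.9, 20.4, 0.0167, -0.0338, -0.0191], [-1.9, -2.9, 20.4, 0.0167, -0.0338, -0.0191], [-1.9, -2.9, 20.4, 0.0167, -0.0338, -0.0191], [-1.9, -2.9, 20.4, 0.0167, -0.0338, -0.0191], [-1.9, -2.9, 20.4, 0.0167, -0.0338, -0.0191], [-1.9, -2.9, 20.4, 0.0167, -0.0338, -0.0191], [-1.9, -2.9, 20.4, 0.0167, -0.0338, -0.0191], [-1.9, -2.9, 20.4, 0.0167, -0.0338, -0.0191], [-1.9, -2.9, 20.4, 0.0167, -0.0338, -0.0191], [-1.9, -2.9, 20.4, 0.0167, -0.0338, -0.0191], [0, 0, 0, 0, 0, 0]])

```text
t: 15.9
tool_pos: [0.4503, 0.1234, 0.3428]
tool_rot: [-1.445, -0.645, -0.379]
contact_force: [0.4, -0.9, 0.6]
opening: 0.0499
```

```bash
python3 - <<'E'
from h import *; from hop import *
c=cur();print(c[:3,3],ctrl.get_obs()['t']);tl=np.radians(38);G=O-.093*HX+[0,0,.114]
t=pose(G,HEAD,tl,.15);print(t[:3,3]);row(c,t,12)
E
```

```text
[0.4503 0.1234 0.3428] 15.9
[0.5207 0.3096 0.2175]
12 rows of [1.4, 14.3, 13.3, 0.0112, -0.0145, -0.0002]
```

jog_arm(moves=[[1.4, 14.3, 13.3, 0.0112, -0.0145, 0], [1.4, 14.3, 13.3, 0.0112, -0.0145, 0], [1.4, 14.3, 13.3, 0.0112, -0.0145, 0], [1.4, 14.3, 13.3, 0.0112, -0.0145, 0], [1.4, 14.3, 13.3, 0.0112, -0.0145, 0], [1.4, 14.3, 13.3, 0.0112, -0.0145, 0], [1.4, 14.3, 13.3, 0.0112, -0.0145, 0], [1.4, 14.3, 13.3, 0.0112, -0.0145, 0], [1.4, 14.3, 13.3, 0.0112, -0.0145, 0], [1.4, 14.3, 13.3, 0.0112, -0.0145, 0], [1.4, 14.3, 13.3, 0.0112, -0.0145, 0], [1.4, 14.3, 13.3, 0.0112, -0.0145, 0]])

```text
t: 17.1
tool_pos: [0.5224, 0.3069, 0.2178]
tool_rot: [-1.362, -0.793, -0.21]
contact_force: [0.1, 0.4, 0.7]
opening: 0.0501
```

jog_arm(moves=[[0, 0, 0, 0, 0, 0], [0, 0, 0, 0, 0, 0]])

```text
t: 17.3
tool_pos: [0.5221, 0.3066, 0.2187]
tool_rot: [-1.362, -0.793, -0.21]
contact_force: [0.7, 0.2, 0.9]
opening: 0.0503
```

```bash
python3 - <<'E'
from h import *; from hop import *
o=ctrl.get_obs();W=cam('wrist',o);im=ctrl.get_image('wrist');np.save('w8.npy',np.r_[o['tool_pos'],o['tool_rot']])
cv2.imwrite('pics/w8.png',im[:,:,::-1]);c=cur();tl=np.radians(38);G=O-.093*HX+[0,0,.114];row(c,pose(G,HEAD,tl,.15),1)
q=lambda x,y,z:O+x*HX+y*HY+[0,0,z]
print('pred post top corners (front-,front+,back-,back+)',proj(W,[q(-.101,-.009,.132),q(-.101,.009,.132),q(-.085,-.009,.132),q(-.085,.009,.132)]),'front edge bottom',proj(W,[q(-.101,0,.089)]))
cv2.imwrite('pics/w8c.png',cv2.resize(im[130:380,200:460,::-1],None,fx=2.3,fy=2.3,interpolation=3))
E
```

```text
1 rows of [-1.6, 1.6, 3.4, 0.0042, -0.0027, -0.0004]
pred post top corners (front-,front+,back-,back+) [[317.915  204.8068]
 [339.4129 204.7873]
 [318.2487 215.0578]
 [338.7397 215.0412]] front edge bottom [[328.3082 165.8893]]
```

View pics/w8c.png

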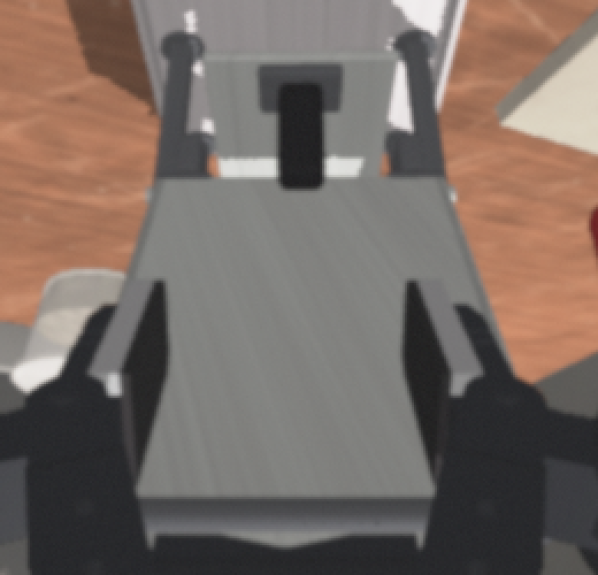

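Wrist close-up: post spans full-image columns 322–341, rows 167–212, about 2 mm toward +y of prediction and slightly farther out. Triangulating its top back edge against the first wrist view.

```bash
python3 - <<'E'
from h import *; from hop import *
f=lambda n:cam('wrist',dict(tool_pos=np.load(n)[:3],tool_rot=np.load(n)[3:]))
W1,W8=f('w1.npy'),f('w8.npy')
X,e=tri(W1,(332.3,310.5),W8,(331.3,211.7));d=X-O;print(X,e,d@HX,d@HY)
w=onplane(W8,[(331.3,211.7)],.132)[0]-O;print(w@HX,w@HY); w=onplane(W8,[(331.3,167)],.089)[0]-O;print('foot front',w@HX,w@HY)
G=O-.095*HX+.0025*HY+[0,0,.114];tl=np.radians(38)
row(cur(),pose(G,HEAD,tl,.15),1);print(pose(G,HEAD,tl,0)[:3,3])
E
```

```text
[0.5895 0.3404 0.1373] [np.float64(0.0004865581653238432), np.float64(0.0004865581653237946)] -0.09853117979475602 0.0016975470698826715
-0.09039366581190306 0.0023785168746720954
foot front -0.09945701742011182 0.0027575502503136584
1 rows of [-3.2, 0.3, 5.9, 0.0042, -0.0027, -0.0004]
[0.6031 0.347  0.0993]
```

jog_arm(moves=[[-3.2, 0.3, 5.9, 0.004, -0.003, 0], [0, 15, 0, 0, 0, 0], [0, 15, 0, 0, 0, 0], [0, 15, 0, 0, 0, 0], [0, 15, 0, 0, 0, 0], [0, 15, 0, 0, 0, 0], [0, 15, 0, 0, 0, 0], [0, 10, 0, 0, 0, 0], [0, 0, 0, 0, 0, 0]])

```text
t: 18.25
tool_pos: [0.5744, 0.3355, 0.1381]
tool_rot: [-1.358, -0.797, -0.207]
contact_force: [-0.7, -0.3, 0.3]
opening: 0.0501
```

```bash
python3 - <<'E'
from h import *; from hop import *
G=O-.095*HX+.0025*HY+[0,0,.114];tl=np.radians(38);row(cur(),pose(G,HEAD,tl,.0),1);print(ctrl.get_obs()['contact_force'])
im=ctrl.get_image('wrist');cv2.imwrite('pics/w9.png',im[:,:,::-1]);cv2.imwrite('pics/w9c.png',cv2.resize(im[130:400,180:480,::-1],None,fx=2,fy=2,interpolation=3))
E
```

```text
1 rows of [0.5, 49.7, -0.6, -0.0005, 0.0007, -0.0011]
[-0.7365 -0.2886  0.2596]
```

View pics/w9c.png

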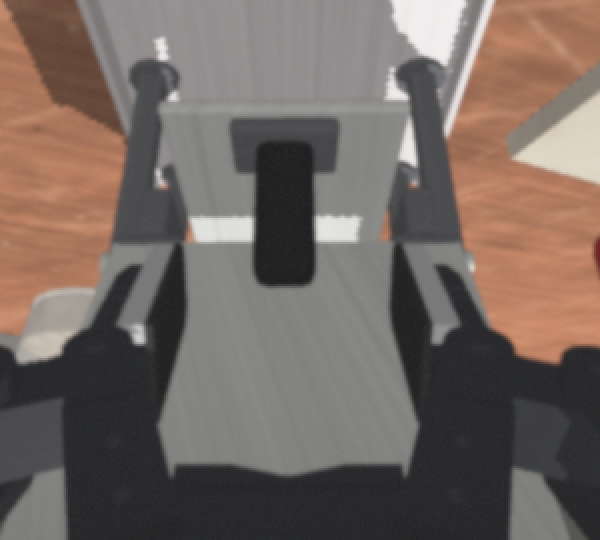

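The post is centred between the fingers and nothing obstructs them. Going in and gripping.

jog_arm(moves=[[0, 10, -0.6, 0, 0, 0], [0, 10, 0, 0, 0, 0], [0, 10, 0, 0, 0, 0], [0, 10, 0, 0, 0, 0], [0, 9, 0, 0, 0, 0], [0, 0, 0, 0, 0, 0], [0, 0, 0, 0, 0, 0]])

```text
t: 19.0
tool_pos: [0.6027, 0.3471, 0.1002]
tool_rot: [-1.358, -0.798, -0.207]
contact_force: [-0.3, -0.1, 0.1]
opening: 0.0501
```

jog_arm(moves=[[0, 0, 0, 0, 0, 0], [0, 0, 0, 0, 0, 0], [0, 0, 0, 0, 0, 0], [0, 0, 0, 0, 0, 0], [0, 0, 0, 0, 0, 0], [0, 0, 0, 0, 0, 0], [0, 0, 0, 0, 0, 0], [0, 0, 0, 0, 0, 0], [0, 0, 0, 0, 0, 0]], grip=5, grip_force=40)

```text
t: 19.9
tool_pos: [0.6032, 0.3466, 0.1015]
tool_rot: [-1.358, -0.799, -0.209]
contact_force: [-0.4, -6.1, 3.1]
opening: 0.0175
```

Gripped at 17.5 mm (post is 18). Drawing the gate out level.

```bash
python3 - <<'E'
from h import *; from hop import *
c=cur();print(c[:3,:3].T@(-HX*6)); print(c[:3,:3].T@(-HX)*1)
E
```

```text
[-4.7216 -3.7022  0.0054]
[-0.7869 -0.617   0.0009]
```

jog_arm(moves=[[-2.4, -1.8, 0, 0, 0, 0], [-4.7, -3.7, 0, 0, 0, 0], [-4.7, -3.7, 0, 0, 0, 0], [-4.7, -3.7, 0, 0, 0, 0], [0, 0, 0, 0, 0, 0]])

```text
t: 20.4
tool_pos: [0.5837, 0.3382, 0.1015]
tool_rot: [-1.358, -0.799, -0.209]
contact_force: [0.4, -6.5, 2.9]
opening: 0.0175
```

jog_arm(moves=[[-4.7, -3.7, 0, 0, 0, 0], [-4.7, -3.7, 0, 0, 0, 0], [-4.7, -3.7, 0, 0, 0, 0], [-4.7, -3.7, 0, 0, 0, 0], [-4.7, -3.7, 0, 0, 0, 0], [-4.7, -3.7, 0, 0, 0, 0], [-4.7, -3.7, 0, 0, 0, 0], [-4.7, -3.7, 0, 0, 0, 0], [-4.7, -3.7, 0, 0, 0, 0], [-2.4, -1.8, 0, 0, 0, 0], [0, 0, 0, 0, 0, 0]])

```text
t: 21.5
tool_pos: [0.5316, 0.3158, 0.1015]
tool_rot: [-1.359, -0.799, -0.209]
contact_force: [2.1, -9.9, 2.8]
opening: 0.0173
```

jog_arm(moves=[[-1.6, -1.2, 0, 0, 0, 0], [-1.6, -1.2, 0, 0, 0, 0], [0, 0, 0, 0, 0, 0]])

```text
t: 21.8
tool_pos: [0.5282, 0.3144, 0.1015]
tool_rot: [-1.359, -0.8, -0.21]
contact_force: [4.7, -8.8, 1.8]
opening: 0.0175
```

jog_arm(moves=[[-1.6, -1.2, 0, 0, 0, 0], [-1.6, -1.2, 0, 0, 0, 0], [0, 0, 0, 0, 0, 0]])

```text
t: 22.1
tool_pos: [0.5246, 0.3128, 0.1015]
tool_rot: [-1.359, -0.8, -0.21]
contact_force: [4.2, -8.3, 1.5]
opening: 0.0173
```

jog_arm(moves=[[-0.8, -0.6, 0, 0, 0, 0], [-0.8, -0.6, 0, 0, 0, 0], [0, 0, 0, 0, 0, 0]])

```text
t: 22.4
tool_pos: [0.5239, 0.3125, 0.1016]
tool_rot: [-1.357, -0.802, -0.213]
contact_force: [20.8, 1.0, -12.1]
opening: 0.0173
```

End stop met (force jumped to about 21 N after 86 mm of travel). Relaxing, releasing and backing off along the fingers.

jog_arm(moves=[[0.6, 0.5, 0, 0, 0, 0], [0, 0, 0, 0, 0, 0]])

```text
t: 22.6
tool_pos: [0.524, 0.3125, 0.1015]
tool_rot: [-1.358, -0.8, -0.211]
contact_force: [9.4, -6.1, -2.5]
opening: 0.0172
```

jog_arm(moves=[[0, 0, 0, 0, 0, 0], [0, 0, 0, 0, 0, 0], [0, 0, 0, 0, 0, 0], [0, 0, 0, 0, 0, 0], [0, 0, 0, 0, 0, 0], [0, 0, 0, 0, 0, 0]], grip=50)

```text
t: 23.2
tool_pos: [0.5224, 0.3134, 0.1006]
tool_rot: [-1.357, -0.798, -0.208]
contact_force: [-0.3, 0.5, 1.0]
opening: 0.0499
```

jog_arm(moves=[[0, -10, 0, 0, 0, 0], [0, -15, 0, 0, 0, 0], [0, -15, 0, 0, 0, 0], [0, -15, 0, 0, 0, 0], [0, -15, 0, 0, 0, 0], [0, -15, 0, 0, 0, 0], [0, -15, 0, 0, 0, 0], [0, -15, 0, 0, 0, 0], [0, 0, 0, 0, 0, 0], [0, 0, 0, 0, 0, 0]])

```text
t: 24.2
tool_pos: [0.4574, 0.2858, 0.1914]
tool_rot: [-1.357, -0.799, -0.209]
contact_force: [-0.2, 0.4, 0.3]
opening: 0.0497
```

```bash
python3 - <<'E'
from h import *; from hop import *
o=ctrl.get_obs();W=cam('wrist',o);im=ctrl.get_image('wrist');cv2.imwrite('pics/w10.png',im[:,:,::-1]);print(o['t'],o['tool_pos'],o['contact_force'],o['opening'])
top=ctrl.get_image('top');cv2.imwrite('pics/t10.png',top[:,:,::-1]);sc=ctrl.get_image('scene');cv2.imwrite('pics/s10.png',sc[:,:,::-1])
g=cv2.cvtColor(im,cv2.COLOR_RGB2GRAY);m=cv2.inRange(g,0,45)
for op in(.0,.082,.09):
    q=lambda x,y,z:O+x*HX+y*HY+[0,0,z]
    print('pred post back-top',op,proj(W,[q(-.082-op,.002,.132),q(-.098-op,.002,.089)]).ravel())
for k in cv2.findContours(m,0,2)[0]:
    if cv2.contourArea(k)>150: print('dark',cv2.contourArea(k),cv2.boundingRect(k))
T=cam('top');S=cam('scene')
for n,c,I,p in(('top',T,top,[MAT[0],MAT[1],.092]),('scene',S,sc,[MAT[0],MAT[1],.092])):
    u=proj(c,p)[0];mm=cv2.inRange(cv2.cvtColor(I,cv2.COLOR_RGB2GRAY),0,85);z=np.zeros_like(mm);cv2.circle(z,tuple(int(v) for v in u),16,255,-1)
    k=max(cv2.findContours(mm&z,0,2)[0],key=cv2.contourArea);M=cv2.moments(k);e=(M['m10']/M['m00'],M['m01']/M['m00']);print(n,u,e,cv2.contourArea(k),onplane(c,[e],.089))
a0,b0=cv2.imread('pics/top0.png'),cv2.imread('pics/t10.png')
for nm,(x,y) in dict(pot=(256,233),dish=(421,281),tin=(437,170)).items():
    t=a0[y-12:y+12,x-14:x+14];r=cv2.matchTemplate(b0[y-24:y+24,x-28:x+28],t,cv2.TM_CCOEFF_NORMED);print(nm,cv2.minMaxLoc(r)[1],np.array(cv2.minMaxLoc(r)[3])-[14,12])
E
```

```text
24.2 [0.4574 0.2858 0.1914] [-0.1956  0.3557  0.2824] 0.04972192149303629
pred post back-top 0.0 [323.1358 274.6123 323.1674 229.7848]
pred post back-top 0.082 [323.2209 235.8085 323.2575 181.1735]
pred post back-top 0.09 [323.2317 230.8932 323.2688 175.0823]
dark 744.0 (145, 364, 41, 36)
dark 584.5 (255, 253, 17, 78)
dark 617.5 (616, 249, 24, 53)
dark 29295.5 (49, 219, 591, 181)
dark 310.0 (0, 179, 51, 14)
dark 787.0 (312, 176, 21, 49)
top [440.123  217.4456] (441.0128375387339, 216.97698096502876) 376.5 [[ 0.4783 -0.3147  0.089 ]]
scene [376.2991 294.8076] (377.0801033591731, 302.98191214470285) 64.5 [[ 0.4626 -0.333   0.089 ]]
pot 0.8382057547569275 [1 0]
dish 0.9957261681556702 [0 0]
tin 0.9989358186721802 [0 0]
```

```bash
python3 -c "
from station import ctrl; print(ctrl.finish_job())"
```

```text
the job is handed in; nothing more can be done
None
```

The jar now stands on the cork mat and the gate is drawn out to its end stop. I handed the job in at about 24 s; the station reported no verdict.

**What I did:** I gripped the jar round its body at a 15° lean and carried it over the clamp stand. I set it down in 1 mm steps, with only a few newtons at touchdown, before touching the gate. Then I gripped the post by its two sides at a 38° tilt and pulled the gate out level until the force jumped to about 21 N, after 86 mm of travel. I let go and backed the gripper off.

**Last checks:**
- **Jar:** the top camera puts its lid about 4 mm from the mat's centre. The wrist picture taken after release showed it upright.
- **Gate:** the wrist view puts its foot edge at about 89 mm open. The post's top edge was about 6 rows off the prediction for fully open; it had been about 3 rows off in the same direction before the pull.
- **Robot:** contact forces were about zero, so it was touching nothing.
- **Dish, tin and pot:** the dish and tin had not shifted in the top view. The pot matched less well (score 0.84, a 1-pixel shift of about 3 mm), possibly because the arm's shadow lay on it.

**Disagreements:** the last lid check from the scene camera gave a position about 25 mm off. It had picked out only a fragment of the lid, so I set it aside. Heights measured from two views ran about 4–5 mm above the stated ones for the lid and the post.

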